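# Lock a support post into the bench strut

### The arm

A 6-joint arm with a two-finger parallel gripper is mounted at the origin on a cart in front of the work surface, level with it; the furniture and walls round the work are solid. World frame = base frame: x ahead of the robot, y to its left, z up, the work surface at z = 0. Lengths are in mm, angles in degrees, forces in N, time in s.
With the tool pointing down it reaches from about 300 to 850 mm from the base axis. Payload 4.2 kg.
Tool frame: the origin (TCP) lies at the very end of the fingers, on their centre line; the grasp point (between the pads) lies 19 mm behind it (env.grip_depth is the distance from the TCP to the grasp point, in mm); z points along the fingers, y is the line along which they close (so a half turn about z gives the same grasp; the last joint's range is limited). The gripper opens to 91 mm and grips with 3 to 60 N. Pads are 32 mm wide; open, the fingers measure 118 mm over their backs; the gripper's body (76 mm by 178 mm) begins 60 mm behind the grasp point.
Start: joints at [-70.474, 18.312, 89.639, -0, 72.044, -1.146], TCP at [202.992, -537.994, 213.976] pointing down, gripper open.
Joint ranges: [-177.97, 177.97], [-48.28, 115.42], [12.27, 149.76], [-77.06, 257.06], [2.81, 150.46], [-146.56, 146.56]. Speed limits (degrees/s): [147.25, 147.25, 180, 180, 180, 180].

### API

Orientations are given as [roll, pitch, yaw] about the fixed x, y, z axes, in that order (R = Rz(yaw) Ry(pitch) Rx(roll)).
In Python, from workcell import env, cams gives the robot as it stands.
- The arm moves only by the tool apply_moves, never from a script. Its argument "deltas" is a list of rows, each a list of 5 numbers: the shift along the tool's x, y, z in m, then the turn about the tool's z in rad, then the opening, from -1 (shut) to 1 (fully open), so that 0 is half open. In form: [[tx, ty, tz, roll, gripper], ...]. A call has 1 to 5 rows; each row is the pose to reach, as a shift and turn from the pose commanded when the call began, along the tool's axes at that moment; what a row does not reach only later rows make up. A row lasts 1/10 s, in which the tool goes at most 50 mm and 8.59 degrees, less where a joint would pass 70% of its speed; a pose out of reach is approached as far as the arm can. A call with a gripper value outside its range is refused whole. The fingers move at their own pace and stop on an object; "grip_force" is the grip in N (left out, the last holds). Time passes only in rows, so rows that repeat a pose let the fingers close. It gives the time, the measured TCP pose, the force, the opening and the grip force at its end, in the units of the state.
- env.state(): the state, without advancing time (a new reading comes with each control period).
- cams.grab_frame(name): name is "side" or "top"; returns the picture (400x640x3 uint8, blue, green, red); there is no depth.
- cams.get_calibration(name): a dict with "mtx" (3x3 intrinsics, pixels), "eye" and "attitude" of the camera in the world. Camera axes: x right, y down, z forward; pixel columns grow to the right and rows downward; lengths in mm; the calibration is good to about 2 mm. A picture is of the moment at which its call begins. get_calibration takes no time and is no camera call.
- env.job_done(): hands the job in; it is judged then, once.
The state is a dict: "time_s": time; "qpos": joint angles; "qvel": joint speeds; "effort": joint torques, N m; "ee_pos": TCP position; "ee_rot": TCP orientation; "force": force on the tool from outside, world axes, zero at the start; "torque": the same for the moment, N m; "gripper_width": finger opening in mm; "gripper_force": force on a finger pad.
Only numpy, scipy, OpenCV 4.12 (cv2) and the standard library are available. Lean on these libraries where they do the work, as an engineer would, in place of code of your own. Each camera call takes 0.05 s, during which the arm holds its last target. There are 200 camera calls.

### The job

Mount the steel support post at the middle of the slotted strut: lower its hammer-head foot lengthwise through the slot until the post's round flange sits flush on the strut, then turn the post a quarter turn so the head lies squarely across under both lips. Then slide the dark steel collar down over the post, past its sprung balls until it clicks and sits fully home on the flange, and let go. Leave the other things on the bench where they are.

Things in the scene. Friction and masses are not known exactly. Their poses are not given: they have to be found in the camera images.
- strut: Aluminium slotted strut fixed flat on the bench, slot upward: 70 mm wide (x), 200 mm long (y) between black end caps, 266 mm with its foot tabs, top face at z 40 mm. Origin on the bench under its centre; y along the slot, x across, z up. Slot 24 mm wide, 200 mm long; the two lips are 6 mm thick (z 34 to 40); the cavity below is 60 mm wide, its floor at z 4.
- strut_mid (a point): Point in the slot mouth at the middle of the strut's length, on its centre line, level with its top face (40 mm above the strut's origin). A fine black line across each lip marks this middle.
- park_block: Grey plastic parking block fixed to the bench, 70 x 90 x 28 mm high; at the start the post's foot stands in its through pocket (26 mm along x, 50 mm along y), flange on the block's top, post and block turned alike within 2 degrees. Origin at the centre of its underside. One of block and collar stands on the left, the other on the right.
- post: Bright steel post, loose, upright, about 0.35 kg, 97 mm tall. Origin at the centre of the foot's underside, z up. From below: hammer head 20 mm (x) by 44 mm (y), z 0 to 12; neck 18 mm diameter, z 12 to 22; flange 52 mm diameter, z 22 to 30; rod 20 mm diameter, z 30 to 79; square grip, z 79 to 97. Flange flush on the strut: origin 18 mm above the bench, head 4 mm clear below the lips.
- post_grip (a point): Point on the post's axis in its square grip, 90 mm above the post's origin, 7 mm below its top. The grip is 14 x 14 mm, its flats parallel to the post's x and y. Turning the post in the strut needs little torque; turned across, the head cannot come out.
- post_flange (a point): Centre of the flange's top face, 30 mm above the post's origin: the collar's seat. Fully home the collar's origin (bottom) lies here; not yet past the balls it stays about 44 mm higher.
- ball0 (a joint): How far the sprung ball on the post's +x side is pushed in, m (0 out, 0.0035 most); a twin stands at -x. Balls 13 mm in diameter, slippery, centres 71 mm above the post's origin, standing out to 13.8 mm from the axis. Each yields at 11 N plus 2.5 N per mm. They snap out above the collar when it is home.
- collar: Dark steel collar, loose, about 0.15 kg: a ridged ring 50 mm in outer diameter, 36 mm tall, with a straight through bore 24 mm in diameter. It stands on the bench, bore upright; both ends alike. Origin on its axis at the bottom end, z along the axis. Pushing it down past both balls takes about 9 to 15 N; beyond them it slides freely to the flange.
- petri_dish: Petri dish, 91 mm in diameter, 16 mm tall, bystander near the robot. Origin at the centre of its underside.
- beaker_100: Glass beaker, about 53 x 61 x 70 mm tall, bystander at the right. Origin at the centre of its underside.
- spice_jar: Small jar with a green lid, 46 mm in diameter, 105 mm tall, bystander at the left. Origin at the centre of its underside.
- tape: Roll of tan tape lying flat, 100 mm in diameter, 25 mm tall, bystander behind the strut. Origin at the centre of its underside.
Things that resemble listed ones, but are neither listed nor needed, are in the scene too. What is shaped like the post but pink, red or yellow is not meant.

How it is judged (in metres and radians):
On the way, in this order (a step that is already met when the one before it is completed fails the run):
1. the post's head is down through the slot, below the lips, at the middle of the strut (z of post in the frame of strut between 0.01 and 0.0215 m and x of post in the frame of strut between -0.006 and 0.006 m and y of post in the frame of strut between -0.025 and 0.025 m), for 0.1 s.
2. the post is turned so that the head lies across under both lips (all of step 1 and angle between the y axis of post and the x axis of strut, either way round below 0.26 rad), for 0.2 s.
3. the collar is past the balls and home on the flange (z of collar in the frame of post between 0.027 and 0.033 m and horizontal distance between collar and post below 0.005 m and angle between the y axis of post and the x axis of strut, either way round below 0.26 rad), for 0.2 s.
At the end, for the whole second after the job is handed in: Post at rest, upright (0.06 rad), flange flush (origin under 20 mm up), within 25 mm of the strut's middle and 6 mm of its centre line, head within 0.26 rad of square across; collar at rest, origin 27 to 33 mm above the post's, within 5 mm sideways, tilted under 0.1 rad (all of step 3 and z of post in the frame of strut between 0.01 and 0.02 m and x of post in the frame of strut between -0.006 and 0.006 m and y of post in the frame of strut between -0.025 and 0.025 m and angle between post's own z axis and vertical below 0.06 rad and angle between collar's own z axis and vertical below 0.1 rad and linear speed of each of post, collar below 0.01 m/s); the robot touches nothing.
It fails at once if a bystander (petri dish, beaker, jar or tape) is moved more than 30 mm (distance of any of petri_dish, beaker_100, spice_jar, tape from where it was at the start of the episode above 0.03 m).
It also fails if it takes over 70 s, if anything falls off the work surface, if the arm or the gripper's body presses on something with over 40 N, if the wrist force passes 120 N, or if a joint passes its speed limit or range.

## Working session

There is one attempt and no reset: what is moved stays moved. The work goes in short steps, Python scripts to look and compute and a tool call to move; the robot and the scene stay as the last step left them, time stands still between calls to the robot, and variables do not carry over. Pictures are saved under pics/ and viewed, at most 12 in all, crops included, and the job is handed in when it is done.

Besides the shell and the picture viewer there is one more tool, called after "Emit:" as name(argument=value, ...), one argument or row to a line, values as JSON. apply_moves: Moves the arm, as the interface text tells. Its arguments: {"type":"object","properties":{"deltas":{"type":"array"},"grip_force":{"type":"number"}},"required":["deltas"]}

```bash
mkdir -p pics; ls; python3 - <<'E'
from workcell import env,cams
import cv2
for n in("top","side"):
    im=cams.grab_frame(n);cv2.imwrite(f"pics/{n}0.png",im)
    print(n,cams.get_calibration(n))
print(env.state())
E
```

```text
pics
top {'mtx': array([[508.28007018,   0.        , 324.8460103 ],
       [  0.        , 508.28007018, 193.57581561],
       [  0.        ,   0.        ,   1.        ]]), 'eye': array([ 394.31100183,   34.07396658, 1322.80742782]), 'attitude': array([-172.27295567,   -0.93653108,  -90.79484119])}
side {'mtx': array([[406.15946404,   0.        , 318.30252001],
       [  0.        , 406.15946404, 209.8839503 ],
       [  0.        ,   0.        ,   1.        ]]), 'eye': array([ 469.60339721, -957.4275899 ,  492.58645131]), 'attitude': array([-112.98473211,    1.12551725,   -7.79011735])}
{'time_s': 0.1, 'qpos': array([-7.04741451e+01,  1.83484999e+01,  8.96987820e+01, -1.12706956e-04,
        7.20441932e+01, -1.14498031e+00]), 'qvel': array([-0.09071726, -0.16177499, -0.04854766,  0.09247494, -0.03799224,
       -0.07239912]), 'effort': array([-2.17443164e-05, -4.13333023e+01, -2.32511312e+01,  7.29391607e-02,
        4.22682264e-02, -6.31505873e-05]), 'ee_pos': array([ 202.83354984, -537.55855369,  213.20342103]), 'ee_rot': array([-1.79908541e+02, -1.72074653e-03,  2.06708687e+01]), 'force': array([-0.17160682, -0.48343411,  0.2021269 ]), 'torque': array([-0.00724356, -0.00553869,  0.01040965]), 'gripper_force': 0.0, 'gripper_width': 90.86558975805917}
```

View pics/top0.png

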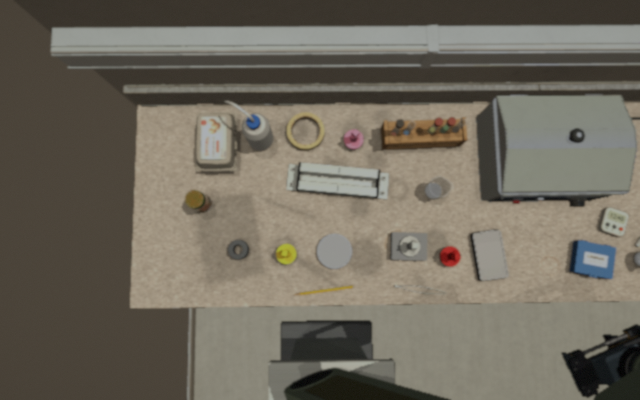

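View pics/side0.png

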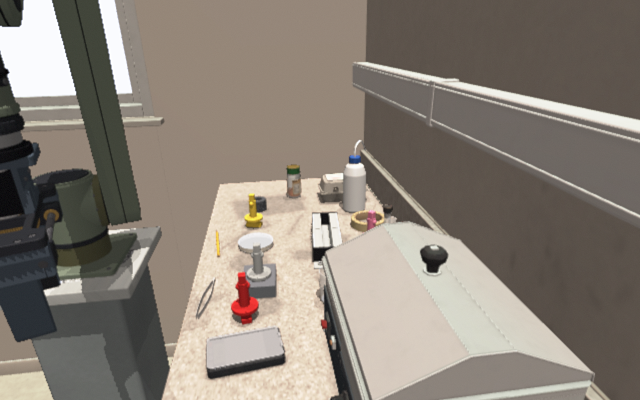

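The steel post stands on the grey block at top (409,246). The pink (354,138), yellow (286,254) and red (450,257) look-alikes are excluded by colour. The collar is the dark ring at (237,250), and the tan ring at (305,130) is the tape. The strut is at about (338,180). I'll confirm these in one enlarged crop.

```bash
cat > h.py <<'E'
import numpy as np,cv2
from scipy.spatial.transform import Rotation as R
from workcell import env,cams
def ray(n,px,z):
    c=cams.get_calibration(n);M=R.from_euler('xyz',c['attitude'],degrees=True).as_matrix()
    d=M@np.linalg.solve(c['mtx'],[px[0],px[1],1.]);return c['eye']+d*(z-c['eye'][2])/d[2]
def proj(n,p):
    c=cams.get_calibration(n);M=R.from_euler('xyz',c['attitude'],degrees=True).as_matrix()
    q=c['mtx']@(M.T@(np.array(p,float)-c['eye']));return q[:2]/q[2]
def plan(p,yaw=None):
    """shift in tool axes (m) and turn (rad) to world TCP p, tool yaw"""
    s=env.state();r=R.from_euler('xyz',s['ee_rot'],degrees=True)
    d=r.inv().apply(np.array(p,float)-s['ee_pos'])/1000
    t=0
    if yaw is not None: t=-np.radians((yaw-s['ee_rot'][2]+90)%180-90)
    print('d',d.round(4),'turn',round(t,3),'yaw',s['ee_rot'].round(2),'pos',s['ee_pos'].round(1),'q',s['qpos'].round(1),'t',s['time_s'])
E
python3 - <<'E'
from h import *
im=cv2.imread('pics/top0.png')
c=im[150:285,200:480];cv2.imwrite('pics/crop0.png',cv2.resize(c,None,fx=2.8,fy=2.8,interpolation=cv2.INTER_CUBIC))
g=cv2.cvtColor(im,cv2.COLOR_BGR2HSV)
def blobs(mask,x0,y0,x1,y1,z,lab):
    m=np.zeros_like(mask);m[y0:y1,x0:x1]=mask[y0:y1,x0:x1]
    cs,_=cv2.findContours(m,cv2.RETR_EXTERNAL,cv2.CHAIN_APPROX_NONE)
    k=max(cs,key=cv2.contourArea)
    k=cv2.convexHull(k);w=np.array([ray('top',p[0],z)[:2] for p in k],np.float32)
    print(lab,cv2.boundingRect(k),cv2.minAreaRect(w),'circ',cv2.minEnclosingCircle(w))
for x,y in((237,241),(237,250),(393,240),(409,236),(330,172),(345,188),(220,270)):print((x,y),im[y,x],g[y,x])
V=g[...,2];S=g[...,1]
blobs(((S<45)&(V<110)).astype(np.uint8),220,232,256,268,18,'collar')
blobs((S<40).astype(np.uint8),380,225,436,270,28,'block')
blobs(((S<40)&(V>170)).astype(np.uint8),285,150,395,205,40,'strut')
blobs((S<40).astype(np.uint8),285,150,395,205,40,'strut all')
print(proj('top',[0,0,0]),proj('top',[400,0,0]))
E
```

```text
(237, 241) [81 85 85] [30 12 85]
(237, 250) [ 92 106 115] [ 18  51 115]
(393, 240) [111 118 119] [ 26  17 119]
(409, 236) [141 152 154] [ 25  22 154]
(330, 172) [157 167 164] [ 39  15 167]
(345, 188) [168 175 171] [ 47  10 175]
(220, 270) [109 126 136] [ 19  51 136]
collar (227, 239, 22, 21) ((430.6763610839844, 234.01931762695312), (50.7982177734375, 51.42655944824219), 44.858036041259766) circ ((430.7417297363281, 234.48223876953125), 27.550338745117188)
block (390, 232, 38, 29) ((432.908203125, -200.52052307128906), (94.05127716064453, 71.85521697998047), 87.65200805664062) circ ((432.8502197265625, -200.5428924560547), 56.678043365478516)
strut (301, 177, 74, 18) ((589.1766967773438, -22.41925048828125), (188.11611938476562, 29.10869789123535), 83.92891693115234) circ ((583.3624267578125, -21.800857543945312), 94.20952606201172)
strut all (286, 162, 104, 38) ((603.7561645507812, -22.460418701171875), (262.84375, 78.06181335449219), 83.87065887451172) circ ((600.4620971679688, -22.258569717407227), 133.3976287841797)
[332.08226676 423.07068397] [329.63677293 260.13354676]
```

View pics/crop0.png

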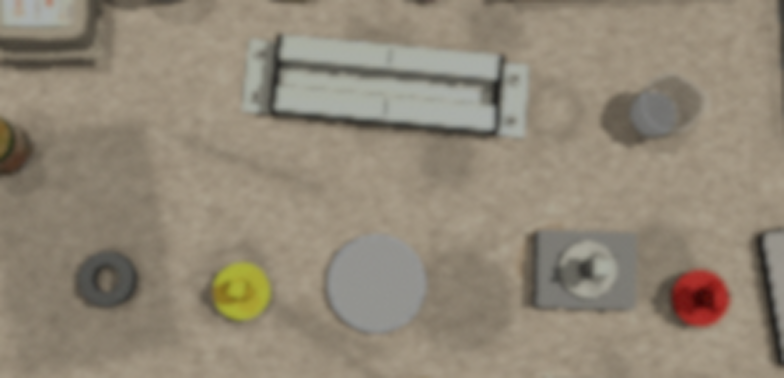

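The crop confirms three things. The steel post has its flange at crop (588,268), on the grey block. The collar is the dark ring at (106,279). The strut's middle marks are at (390,57) and (387,106). Next I'll refine the strut, post and collar positions.

```bash
cat >> h.py <<'E'
def lips(im):
    v=im.min(2).astype(np.float32)
    m=np.zeros(v.shape,np.uint8);m[155:205,299:380]=(v[155:205,299:380]>150)
    m=cv2.morphologyEx(m,cv2.MORPH_OPEN,np.ones((3,3),np.uint8))
    cs,_=cv2.findContours(m,cv2.RETR_EXTERNAL,cv2.CHAIN_APPROX_NONE)
    for k in sorted(cs,key=cv2.contourArea)[-3:]:
        w=np.array([ray('top',p[0],40)[:2] for p in k],np.float32);print('lip',cv2.boundingRect(k),cv2.minAreaRect(w))
E
python3 - <<'E'
from h import *
im=cv2.imread('pics/top0.png');lips(im)
v=im.min(2)
for x in(315,338,362):print(x,[(y,int(v[y,x])) for y in range(160,202)])
for a,b in((390,57),(387,106)):print('mark',ray('top',(200+(a+.5)/2.8-.5,150+(b+.5)/2.8-.5),40))
print('flange',ray('top',(410.0,245.6),36))
print(v[232:262,396:424])
plan([433,-200,180],88)
E
```

```text
lip (301, 163, 38, 10) ((635.1253662109375, 23.28253173828125), (95.16870880126953, 19.581390380859375), 84.10033416748047)
lip (340, 167, 37, 10) ((624.2485961914062, -75.12496948242188), (94.07917785644531, 19.713518142700195), 83.57888793945312)
lip (300, 176, 76, 20) ((589.29052734375, -22.540077209472656), (193.411376953125, 33.74363327026367), 83.89470672607422)
315 [(160, 129), (161, 129), (162, 129), (163, 137), (164, 154), (165, 161), (166, 163), (167, 164), (168, 166), (169, 166), (170, 165), (171, 153), (172, 120), (173, 90), (174, 83), (175, 104), (176, 135), (177, 156), (178, 163), (179, 163), (180, 157), (181, 152), (182, 157), (183, 162), (184, 164), (185, 165), (186, 166), (187, 167), (188, 165), (189, 155), (190, 126), (191, 84), (192, 57), (193, 71), (194, 98), (195, 116), (196, 124), (197, 125), (198, 126), (199, 125), (200, 123), (201, 125)]
338 [(160, 116), (161, 111), (162, 107), (163, 109), (164, 111), (165, 125), (166, 148), (167, 155), (168, 153), (169, 152), (170, 152), (171, 150), (172, 152), (173, 149), (174, 124), (175, 93), (176, 85), (177, 106), (178, 1
[... 3877 characters left out ...]
7 117 116 115 111 110 110 113 114 115 116 116
  116 116 116 117 116 116 116 116 118 117]
 [113 112 112 113 114 115 115 116 116 116 115 114 113 113 114 115 115 115
  116 115 116 116 116 116 116 115 116 117]
 [103 101 102 107 111 109 109 108 109 108 108 108 109 109 110 109 108 108
  107 108 110 110 111 111 111 110 112 114]
 [ 98  97 101 109 113 108 102  97  96  98  99 100 104 104 105 103  99  95
   92  93 100 105 105 103 103 102 106 111]
 [115 114 114 117 118 116 109 107 106 109 112 115 117 116 113 111 108 100
   93  96 104 109 111 111 109 110 113 118]]
d [ 0.3345 -0.2345  0.0336] turn -1.175 yaw [-179.91   -0.     20.67] pos [ 202.8 -537.6  213.2] q [-70.5  18.3  89.7  -0.   72.   -1.1] t 0.1
```

```bash
python3 - <<'E'
from h import *
for x,a,b in((315,163.2,190.2),(338,165.6,192.6),(362,167.8,194.9)):
    print(ray('top',(x,a),40)[:2],ray('top',(x,b),40)[:2],(ray('top',(x,b),40)+ray('top',(x,a),40))[:2]/2)
E
```

```text
[647.07059567  34.87854827] [577.06028156  35.66749519] [612.06543862  35.27302173]
[640.17267152 -24.09046747] [570.20469691 -22.8761147 ] [605.18868422 -23.48329108]
[633.76725136 -85.65559686] [563.57492038 -83.9907799 ] [598.67108587 -84.82318838]
```

Emit:
apply_moves(
  deltas=[
    [0.04, -0.026, 0, -0.14, 0],
    [0.08, -0.053, 0, -0.28, 0],
    [0.12, -0.08, 0, -0.42, 0],
    [0.16, -0.107, 0, -0.56, 0],
    [0.2, -0.133, 0, -0.7, 0],
  ],
  grip_force=30,
)

```text
time_s: 0.6
ee_pos: [343.7, -341.1, 213.7]
ee_rot: [-180.0, -0.0, 61.1]
force: [-0.5, -0.2, -0.4]
gripper_width: 54.2
gripper_force: 0.0
```

```bash
python3 -c "
from h import *
plan([433,-202,150],88)"
```

```text
d [0.1649 0.0109 0.0637] turn -0.47 yaw [-1.7998e+02 -1.0000e-02  6.1080e+01] pos [ 343.7 -341.1  213.7] q [-46.1  10.1 100.9   0.   68.9 -17.2] t 0.6
```

Emit:
apply_moves(
  deltas=[
    [0.04, 0.003, 0.0, -0.12, 0],
    [0.085, 0.006, 0.01, -0.24, -0.1],
    [0.13, 0.009, 0.03, -0.36, -0.1],
    [0.165, 0.011, 0.05, -0.47, -0.1],
    [0.165, 0.011, 0.06, -0.47, -0.1],
  ],
)

```text
time_s: 1.1
ee_pos: [433.9, -200.8, 152.2]
ee_rot: [-179.9, -0.1, 88.1]
force: [-0.9, 0.3, 0.2]
gripper_width: 41.2
gripper_force: 0.0
```

```bash
python3 - <<'E'
from h import *
plan([433,-202,87],87.5)
im=cams.grab_frame('side');cv2.imwrite('pics/side1.png',cv2.resize(im[180:330,150:350],None,fx=4,fy=4,interpolation=cv2.INTER_CUBIC))
p=np.array([433,-202.])
for z in(36,85,96,103,150):print(z,proj('side',[433,-202,z]))
E
```

```text
d [-0.0014 -0.0007  0.0652] turn 0.01 yaw [-1.7987e+02 -1.3000e-01  8.8050e+01] pos [ 433.9 -200.8  152.2] q [-2.630e+01  1.270e+01  1.072e+02  1.000e-01  6.030e+01 -2.430e+01] t 1.1
36 [257.33330822 272.15816935]
85 [255.48963303 251.88137764]
96 [255.06420992 247.20256229]
103 [254.79121486 244.20015488]
150 [252.91108112 223.52239101]
```

View pics/side1.png

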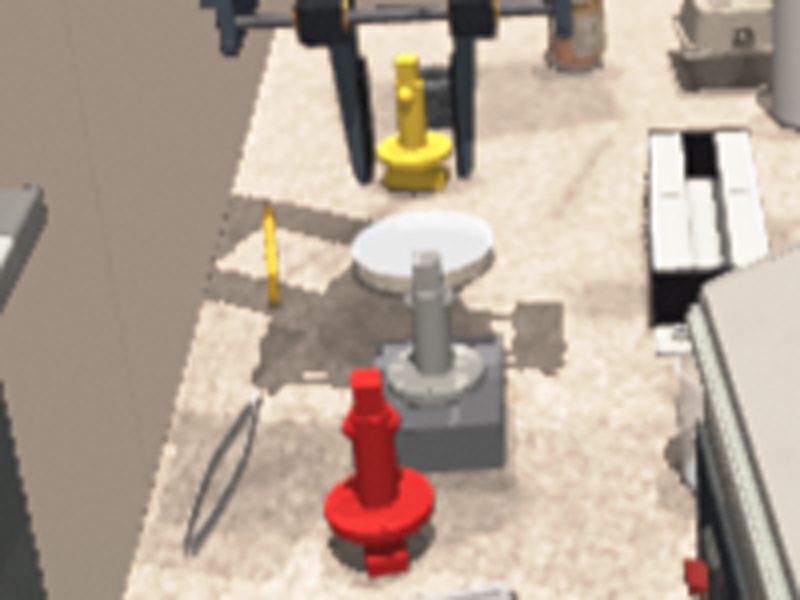

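The side crop shows the open fingers, with their midpoint at about (412,175). The post's top is at (428,253) and its flange at (436,370), so x comes out 2–3 mm further than the top view gave. I'll use 435.

Emit:
apply_moves(
  deltas=[
    [-0.001, -0.001, 0.02, 0.01, -0.1],
    [-0.001, 0.001, 0.04, 0.01, -0.1],
    [-0.001, 0.001, 0.055, 0.01, -0.1],
    [-0.001, 0.001, 0.065, 0.01, -0.1],
    [-0.001, 0.001, 0.065, 0.01, -0.1],
  ],
)

```text
time_s: 1.65
ee_pos: [433.2, -205.9, 88.1]
ee_rot: [-179.9, -0.0, 87.0]
force: [-0.1, -0.6, 0.1]
gripper_width: 41.1
gripper_force: 0.0
```

```bash
python3 -c "
from h import *
plan([435,-202,87],87.7)"
```

```text
d [0.004  0.0016 0.0011] turn -0.012 yaw [-1.7987e+02 -4.0000e-02  8.7030e+01] pos [ 433.2 -205.9   88.1] q [-26.8  17.  112.2  -0.   51.  -23.8] t 1.65
```

Emit:
apply_moves(
  deltas=[
    [0.004, 0.0015, 0.001, -0.012, -0.1],
    [0.004, 0.0015, 0.001, -0.012, -0.5],
    [0.004, 0.0015, 0.001, -0.012, -1],
    [0.004, 0.0015, 0.001, -0.012, -1],
    [0.004, 0.0015, 0.001, -0.012, -1],
  ],
  grip_force=40,
)

```text
time_s: 2.15
ee_pos: [435.6, -201.4, 88.2]
ee_rot: [-180.0, 0.0, 87.8]
force: [-0.3, 0.2, -0.8]
gripper_width: 13.4
gripper_force: 40.0
```

Emit:
apply_moves(
  deltas=[
    [0, 0, 0, 0, -1],
    [0, 0, 0, 0, -1],
    [0, 0, -0.003, 0, -1],
    [0, 0, -0.01, 0, -1],
    [0, 0, -0.02, 0, -1],
  ],
)

```text
time_s: 2.65
ee_pos: [435.5, -201.1, 107.8]
ee_rot: [-179.9, -0.0, 87.8]
force: [-0.6, 0.1, -3.6]
gripper_width: 13.6
gripper_force: 40.0
```

Emit:
apply_moves(
  deltas=[
    [0, 0, -0.03, 0, -1],
    [0.02, 0.02, -0.055, 0, -1],
    [0.055, 0.05, -0.057, 0.02, -1],
    [0.09, 0.08, -0.057, 0.04, -1],
    [0.125, 0.11, -0.057, 0.072, -1],
  ],
)

```text
time_s: 3.15
ee_pos: [551.8, -79.4, 166.0]
ee_rot: [179.9, 0.0, 83.6]
force: [1.0, -1.4, -3.5]
gripper_width: 13.4
gripper_force: 40.0
```

Emit:
apply_moves(
  deltas=[
    [0.032, 0.029, 0, 0, -1],
    [0.05, 0.045, 0, 0, -1],
    [0.058, 0.052, 0, 0, -1],
    [0.058, 0.052, 0, 0, -1],
    [0.058, 0.052, 0, 0, -1],
  ],
)

```text
time_s: 3.65
ee_pos: [607.5, -29.6, 164.8]
ee_rot: [-179.9, 0.1, 83.7]
force: [-0.3, -0.4, -4.1]
gripper_width: 13.5
gripper_force: 40.0
```

```bash
python3 - <<'E'
from h import *
plan([605,-24,110],83.7)
im=cams.grab_frame('side');t=cams.grab_frame('top');cv2.imwrite('pics/top2.png',t);cv2.imwrite('pics/side2f.png',im)
a=cv2.resize(im[140:280,280:380],None,fx=4.2,fy=4.2,interpolation=cv2.INTER_CUBIC);b=cv2.resize(t[140:220,280:400],None,fx=3,fy=3,interpolation=cv2.INTER_CUBIC)
o=np.zeros((a.shape[0],a.shape[1]+b.shape[1],3),np.uint8);o[:,:a.shape[1]]=a;o[:b.shape[0],a.shape[1]:]=b
print(o.shape,a.shape);cv2.imwrite('pics/both2.png',o)
c=np.array([605,-24,0]);yd=np.array([np.sin(np.radians(6.3)),np.cos(np.radians(6.3)),0])
p=env.state()['ee_pos']
print('strut near end mid',proj('side',c-100*yd+[0,0,40]),'mid',proj('side',c+[0,0,40]))
for z in(-82,-70,-56,0):print(z,proj('side',p+[0,0,z]))
E
```

```text
d [ 0.0054 -0.003   0.0548] turn -0.0 yaw [-1.7991e+02  5.0000e-02  8.3680e+01] pos [607.5 -29.6 164.8] q [-3.8 23.2 89.4 -0.1 67.5  2.5] t 3.65
(588, 780, 3) (588, 420, 3)
strut near end mid [326.44998988 247.0239156 ] mid [324.72166403 228.5974681 ]
-82 [325.82782442 214.09169038]
-70 [325.7684293  209.70552127]
-56 [325.69844053 204.53703865]
0 [325.41076481 183.29296211]
```

View pics/both2.png

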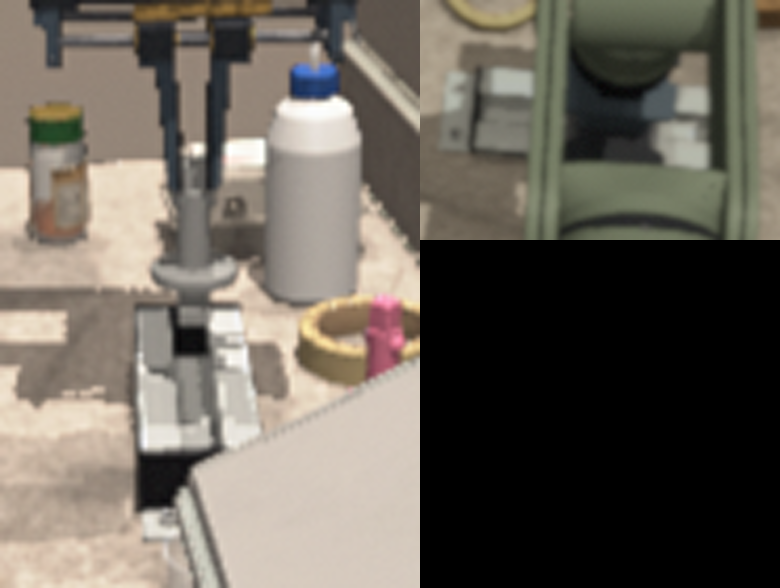

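The post hangs over the slot. At the strut's near end the slot centre is at about crop x 194, and the rod and flange are at 193–194.5. Both agree with the projections, so I'll shift x by -2.5 mm and y by +5.5 mm, then lower.

Emit:
apply_moves(
  deltas=[
    [0.0055, -0.003, 0.01, 0, -1],
    [0.0055, -0.003, 0.025, 0, -1],
    [0.0055, -0.003, 0.036, 0, -1],
    [0.0055, -0.003, 0.036, 0, -1],
    [0.0055, -0.003, 0.036, 0, -1],
  ],
)

```text
time_s: 4.25
ee_pos: [606.1, -23.1, 128.8]
ee_rot: [-180.0, 0.0, 83.7]
force: [-0.8, -0.5, -4.2]
gripper_width: 13.6
gripper_force: 40.0
```

```bash
python3 - <<'E'
from h import *
plan([605,-24,101],83.7)
im=cams.grab_frame('side')
cv2.imwrite('pics/side3.png',cv2.resize(im[170:260,295:355],None,fx=6.5,fy=6.5,interpolation=cv2.INTER_CUBIC))
E
```

```text
d [-0.001  -0.001   0.0278] turn -0.0 yaw [-179.98    0.     83.68] pos [606.1 -23.1 128.8] q [-3.3 24.7 92.5 -0.  62.8  3.1] t 4.25
```

View pics/side3.png

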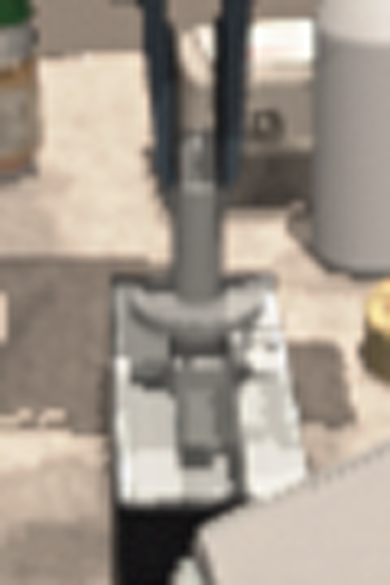

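```bash
python3 - <<'E'
from h import *
im=cams.grab_frame('side')
im0=cv2.imread('pics/side0.png')
o=[cv2.resize(i[208:252,306:346],None,fx=10,fy=12,interpolation=cv2.INTER_CUBIC) for i in(im0,im)]
o=np.hstack(o)[:,:800]
for x in range(0,800,50):cv2.line(o,(x,0),(x,8),(0,0,255),1)
cv2.imwrite('pics/cmp.png',o)
c=np.array([605,-24,0]);xd=np.array([np.cos(np.radians(6.3)),-np.sin(np.radians(6.3)),0]);yd=np.array([-xd[1],xd[0],0])
for s in(-100,-22,0,100):
  print(s,[((proj('side',c+s*yd+w*xd+[0,0,40])-[306,208]+.5)*[10,12]).round() for w in(-35,-12,0,12,35)])
p=env.state()['ee_pos'];print(p)
for z in(-82,-70):print('head',[((proj('side',p-22*yd+w*xd+[0,0,z])-[306,208]+.5)*[10,12]).round() for w in(-10,0,10)])
E
```

```text
-100 [array([ 60., 480.]), array([158., 476.]), array([209., 474.]), array([261., 472.]), array([358., 469.])]
-22 [array([ 57., 303.]), array([148., 300.]), array([196., 298.]), array([243., 297.]), array([334., 294.])]
0 [array([ 56., 258.]), array([146., 255.]), array([192., 253.]), array([239., 252.]), array([328., 248.])]
100 [array([53., 72.]), array([135.,  69.]), array([178.,  68.]), array([221.,  66.]), array([303.,  64.])]
[606.80961529 -23.09662648 129.58721547]
head [array([162., 265.]), array([202., 263.]), array([242., 262.])]
head [array([161., 213.]), array([201., 212.]), array([241., 210.])]
```

View pics/cmp.png

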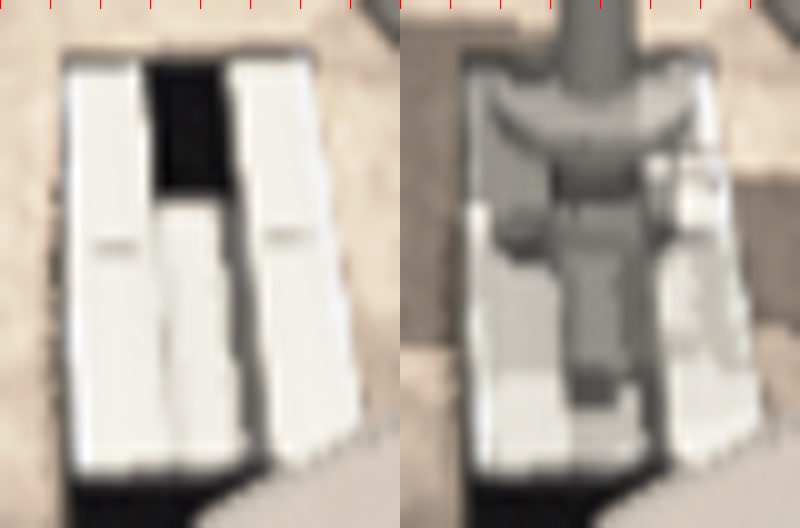

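The left panel is the empty strut, with its slot centred at about x 199–203 on the mid-mark row (240). The right panel has the rod at 600-400=200 and the flange at about 196. The top view's x also read 2.5 mm low at the block, so the true slot centre is near x 607.5. I'll nudge +1 mm and lower slowly.

Emit:
apply_moves(
  deltas=[
    [0, 0.001, 0.003, 0, -1],
    [0, 0.001, 0.006, 0, -1],
    [0, 0.001, 0.009, 0, -1],
    [0, 0.001, 0.011, 0, -1],
    [0, 0.001, 0.013, 0, -1],
  ],
)

```text
time_s: 4.85
ee_pos: [607.3, -23.1, 115.7]
ee_rot: [-180.0, 0.0, 83.7]
force: [-0.6, 1.0, -4.3]
gripper_width: 13.8
gripper_force: 40.0
```

Emit:
apply_moves(
  deltas=[
    [0, 0, 0.004, 0, -1],
    [0, 0, 0.008, 0, -1],
    [0, 0, 0.011, 0, -1],
    [0, 0, 0.013, 0, -1],
    [0, 0, 0.014, 0, -1],
  ],
)

```text
time_s: 5.35
ee_pos: [607.2, -23.1, 101.6]
ee_rot: [-180.0, 0.0, 83.7]
force: [0.7, -0.2, -4.2]
gripper_width: 13.2
gripper_force: 40.0
```

Emit:
apply_moves(
  deltas=[
    [0, 0, 0.001, 0, -1],
    [0, 0, 0.001, 0, -1],
  ],
)

```text
time_s: 5.55
ee_pos: [607.3, -23.1, 100.9]
ee_rot: [180.0, 0.0, 83.7]
force: [-0.1, 0.7, -4.5]
gripper_width: 13.4
gripper_force: 40.0
```

Emit:
apply_moves(
  deltas=[
    [0, 0, 0.001, 0, -1],
    [0, 0, 0.002, 0, -1],
    [0, 0, 0.002, 0, -1],
  ],
)

```text
time_s: 5.85
ee_pos: [607.5, -23.1, 100.2]
ee_rot: [179.9, -0.0, 83.7]
force: [-3.1, 0.4, 5.7]
gripper_width: 13.6
gripper_force: 40.0
```

Emit:
apply_moves(
  deltas=[
    [0, 0, -0.001, 0.14, -1],
    [0, 0, -0.001, 0.28, -1],
    [0, 0, -0.001, 0.42, -1],
    [0, 0, -0.001, 0.56, -1],
    [0, 0, -0.001, 0.7, -1],
  ],
)

```text
time_s: 6.35
ee_pos: [608.4, -23.0, 100.2]
ee_rot: [179.9, -0.1, 43.3]
force: [0.4, 1.7, -2.8]
gripper_width: 13.2
gripper_force: 40.0
```

Emit:
apply_moves(
  deltas=[
    [0, 0, 0, 0.14, -1],
    [0, 0, 0, 0.28, -1],
    [0, 0, 0, 0.42, -1],
    [0, 0, 0, 0.56, -1],
    [0, 0, 0, 0.7, -1],
  ],
)

```text
time_s: 6.85
ee_pos: [608.3, -23.5, 100.1]
ee_rot: [179.9, -0.1, 3.2]
force: [0.6, -0.7, -2.3]
gripper_width: 13.1
gripper_force: 40.0
```

Emit:
apply_moves(
  deltas=[
    [0, 0, 0, 0.1, -1],
    [0, 0, 0, 0.17, -1],
    [0, 0, 0, 0.17, -1],
    [0, 0, 0, 0.17, -1],
    [0, 0, 0, 0.17, -1],
  ],
)

```text
time_s: 7.35
ee_pos: [607.8, -23.3, 100.2]
ee_rot: [180.0, -0.1, -6.2]
force: [1.7, -1.5, -1.4]
gripper_width: 13.6
gripper_force: 40.0
```

Emit:
apply_moves(
  deltas=[
    [0, 0, 0, 0, -0.6],
    [0, 0, 0, 0, -0.2],
    [0, 0, 0, 0, -0.1],
    [0, 0, 0, 0, -0.1],
    [0, 0, -0.015, 0, -0.1],
  ],
)

```text
time_s: 7.85
ee_pos: [605.7, -22.9, 113.2]
ee_rot: [180.0, 0.3, -6.3]
force: [0.3, -0.2, -0.2]
gripper_width: 40.6
gripper_force: 0.0
```

Emit:
apply_moves(
  deltas=[
    [0, 0, -0.04, 0, -0.1],
    [0, 0, -0.08, 0, 0.2],
    [-0.04, 0, -0.09, 0, 0.6],
    [-0.09, 0, -0.09, 0, 0.7],
    [-0.14, 0, -0.09, 0, 0.7],
  ],
)

```text
time_s: 8.35
ee_pos: [466.8, -7.6, 205.2]
ee_rot: [-180.0, -0.1, -6.3]
force: [0.7, -0.3, 1.3]
gripper_width: 70.2
gripper_force: 0.0
```

```bash
python3 - <<'E'
from h import *
im=cams.grab_frame('side');t=cams.grab_frame('top');cv2.imwrite('pics/s4.png',im);cv2.imwrite('pics/t4.png',t)
a=cv2.resize(im[165:255,295:355],None,fx=6.5,fy=6.5,interpolation=cv2.INTER_CUBIC);b=cv2.resize(t[140:220,290:390],None,fx=4,fy=4,interpolation=cv2.INTER_CUBIC)
o=np.zeros((a.shape[0],a.shape[1]+b.shape[1],3),np.uint8);o[:,:a.shape[1]]=a;o[:b.shape[0],a.shape[1]:]=b
cv2.imwrite('pics/both4.png',o);print(a.shape)
for z in(48,70,97,115):print(z,(proj('side',[607.8,-23.3,z])-[295,165]+.5)*6.5,(proj('top',[607.8,-23.3,z])-[290,140]+.5)*4+[390,0])
plan([433,234,100],None)
E
```

```text
(585, 390, 3)
48 [202.91122255 397.05901795] [584.16896096 152.1065628 ]
70 [202.20832792 346.21401271] [585.64946237 146.27437326]
97 [201.32956309 282.64715636] [587.53733948 138.83739473]
115 [200.73359566 239.53690082] [588.84168083 133.69915847]
d [-0.0525 -0.2368  0.1044] turn 0 yaw [179.98   0.44  -6.23] pos [460.3  -7.1 204. ] q [ -2.3   8.6 104.3   0.   67.5  93.9] t 8.45
```

View pics/both4.png

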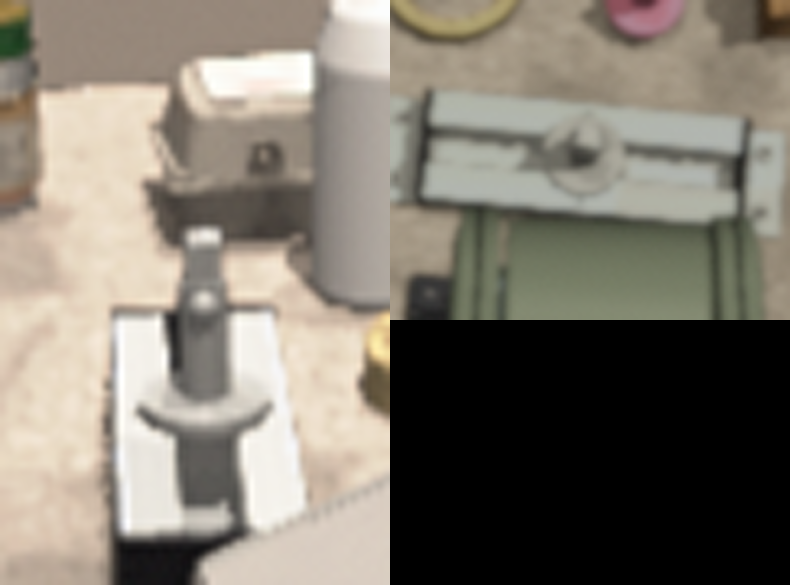

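The post stands flush in the strut with a ball facing the camera at crop (202,300). Its top is at (204,238) and its flange at (205,398), so the axis is about (608.3,-23.3). Now for the collar: I'll squeeze it along y first to centre it, then regrip it along x.

Emit:
apply_moves(
  deltas=[
    [-0.01, -0.045, 0, 0, 0.7],
    [-0.02, -0.09, 0, 0, 0.7],
    [-0.03, -0.135, 0, 0, 0.7],
    [-0.04, -0.18, 0, 0, 0.7],
    [-0.053, -0.22, 0, 0, 0.7],
  ],
)

```text
time_s: 8.95
ee_pos: [439.9, 219.1, 205.2]
ee_rot: [-179.9, -0.1, -6.2]
force: [0.4, 0.2, -0.5]
gripper_width: 77.8
gripper_force: 0.0
```

Emit:
apply_moves(
  deltas=[
    [0, -0.017, 0.03, 0, 0.7],
    [0, -0.017, 0.07, 0, 0.7],
    [0, -0.017, 0.1, 0, 0.7],
    [0, -0.017, 0.1, 0, 0.7],
  ],
)

```text
time_s: 9.35
ee_pos: [438.8, 232.7, 101.4]
ee_rot: [179.7, 0.4, -6.2]
force: [0.1, -0.2, 1.3]
gripper_width: 77.4
gripper_force: 0.0
```

```bash
python3 - <<'E'
from h import *
plan([432,234,9],None)
im=cams.grab_frame('side');cv2.imwrite('pics/s5.png',cv2.resize(im[150:230,225:325],None,fx=7,fy=7,interpolation=cv2.INTER_CUBIC))
for z in(0,36,60):print(z,(proj('side',[432,234,z])-[225,150]+.5)*7)
print((proj('side',env.state()['ee_pos'])-[225,150]+.5)*7)
E
```

```text
d [-0.0063 -0.001   0.0924] turn 0 yaw [179.73   0.42  -6.22] pos [438.8 232.7 101.4] q [ 26.6  17.6 108.8  -0.   54.1 122.8] t 9.35
0 [235.37571334 418.30721322]
36 [229.09032178 343.59698093]
60 [224.82168915 292.85860889]
[236.96018993 197.65419907]
```

View pics/s5.png

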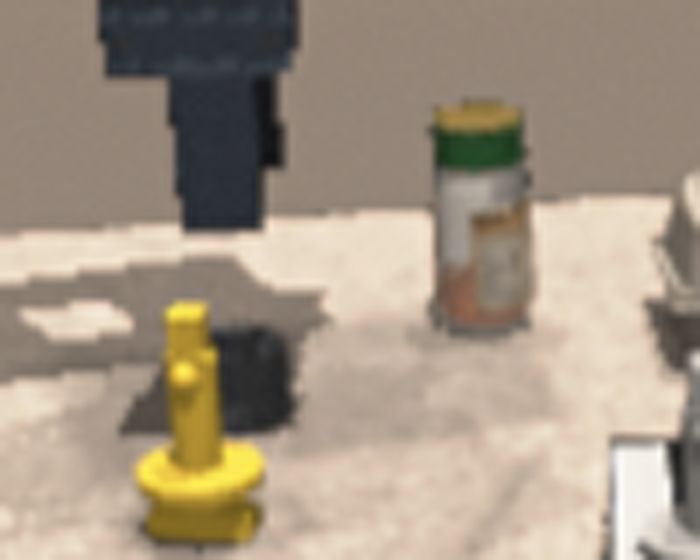

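The collar is partly hidden behind the yellow decoy. Its right edge is at crop x≈297, which puts its centre near x 434. I'll descend and squeeze.

Emit:
apply_moves(
  deltas=[
    [-0.004, -0.001, 0.03, 0, 0.7],
    [-0.004, -0.001, 0.06, 0, 0.7],
    [-0.004, -0.001, 0.08, 0, 0.7],
    [-0.004, -0.001, 0.091, 0, 0.5],
    [-0.004, -0.001, 0.091, 0, 0.3],
  ],
  grip_force=8,
)

```text
time_s: 9.9
ee_pos: [438.1, 235.1, 14.2]
ee_rot: [-180.0, -0.0, -6.3]
force: [0.4, -0.1, 0.8]
gripper_width: 64.4
gripper_force: 0.0
```

Emit:
apply_moves(
  deltas=[
    [0, 0, 0, 0, 0],
    [0, 0, 0, 0, 0],
    [0, 0, 0, 0, 0],
    [0, 0, 0, 0, 0],
  ],
)

```text
time_s: 10.3
ee_pos: [438.6, 235.4, 15.2]
ee_rot: [-179.9, -0.2, -6.3]
force: [0.8, -1.3, 6.6]
gripper_width: 50.6
gripper_force: 8.0
```

```bash
python3 -c "
from h import *
plan([434,234,9],None)"
```

```text
d [-0.0044  0.0019  0.0062] turn 0 yaw [-1.7992e+02 -1.6000e-01 -6.2500e+00] pos [438.6 235.4  15.2] q [ 26.9  24.  114.8  -0.   41.1 123.2] t 10.3
```

Emit:
apply_moves(
  deltas=[
    [0, 0, 0, 0, 0.4],
    [0, 0, 0, 0, 0.7],
    [0, 0, -0.02, -0.1, 0.8],
    [0, 0, -0.045, -0.24, 0.8],
    [0, 0, -0.045, -0.38, 0.8],
  ],
)

```text
time_s: 10.8
ee_pos: [439.2, 236.0, 61.4]
ee_rot: [-179.9, -0.3, 15.8]
force: [-0.3, -0.1, 0.1]
gripper_width: 82.0
gripper_force: 0.0
```

Emit:
apply_moves(
  deltas=[
    [0, 0, 0, -0.14, 0.8],
    [0, 0, 0, -0.28, 0.8],
    [0, 0, 0, -0.42, 0.8],
    [0, 0, 0, -0.56, 0.8],
    [0, 0, 0, -0.7, 0.8],
  ],
)

```text
time_s: 11.3
ee_pos: [437.1, 234.9, 58.7]
ee_rot: [-180.0, 0.0, 56.0]
force: [0.4, 0.2, -0.3]
gripper_width: 81.8
gripper_force: 0.0
```

Emit:
apply_moves(
  deltas=[
    [0, 0, 0, -0.14, 0.8],
    [0, 0, 0, -0.28, 0.8],
    [0, 0, 0, -0.42, 0.8],
    [0, 0, 0, -0.49, 0.8],
    [0, 0, 0, -0.49, 0.8],
  ],
)

```text
time_s: 11.8
ee_pos: [437.1, 234.9, 58.7]
ee_rot: [-180.0, 0.0, 83.7]
force: [0.6, -0.6, -0.1]
gripper_width: 82.4
gripper_force: 0.0
```

```bash
python3 -c "
from h import *
plan([434.5,235.8,8],83.7)"
```

```text
d [ 0.0006 -0.0027  0.0507] turn -0.0 yaw [-1.7996e+02  2.0000e-02  8.3690e+01] pos [437.1 234.9  58.7] q [ 26.9  20.4 112.2   0.   47.5  33.2] t 11.8
```

Emit:
apply_moves(
  deltas=[
    [0.0007, -0.0025, 0.02, 0, 0.8],
    [0.0007, -0.0025, 0.04, 0, 0.8],
    [0.0007, -0.0025, 0.049, 0, 0.7],
    [0.0007, -0.0025, 0.049, 0, 0.4],
    [0.0007, -0.0025, 0.049, 0, 0.3],
  ],
)

```text
time_s: 12.3
ee_pos: [435.3, 236.1, 10.2]
ee_rot: [180.0, -0.0, 83.7]
force: [-0.0, 0.3, -0.3]
gripper_width: 64.0
gripper_force: 0.0
```

Emit:
apply_moves(
  deltas=[
    [0, 0, 0, 0, 0.2],
    [0, 0, 0, 0, 0.0],
    [0, 0, 0, 0, 0],
    [0, 0, 0, 0, 0],
    [0, 0, 0, 0, 0],
  ],
)

```text
time_s: 12.8
ee_pos: [434.9, 236.0, 10.5]
ee_rot: [180.0, -0.0, 83.7]
force: [-2.1, -0.7, 5.7]
gripper_width: 49.5
gripper_force: 8.0
```

Emit:
apply_moves(
  deltas=[
    [0, 0, 0, 0, -0.2],
    [0, 0, -0.01, 0, -0.2],
    [0, 0, -0.05, 0, -0.2],
    [0, 0, -0.1, 0, -0.2],
    [-0.02, 0.017, -0.145, 0, -0.2],
  ],
  grip_force=40,
)

```text
time_s: 13.3
ee_pos: [448.5, 216.2, 155.5]
ee_rot: [180.0, -0.1, 83.9]
force: [1.7, -0.5, -2.6]
gripper_width: 48.8
gripper_force: 40.0
```

Emit:
apply_moves(
  deltas=[
    [-0.034, 0.028, 0, 0, -0.2],
    [-0.068, 0.057, 0, 0, -0.2],
    [-0.102, 0.086, 0, 0, -0.2],
    [-0.136, 0.114, 0, 0, -0.2],
    [-0.16, 0.134, 0, 0, -0.2],
  ],
)

```text
time_s: 13.8
ee_pos: [566.2, 38.7, 153.5]
ee_rot: [179.9, 0.0, 83.6]
force: [1.2, 0.3, -1.2]
gripper_width: 49.1
gripper_force: 40.0
```

Emit:
apply_moves(
  deltas=[
    [-0.03, 0.025, 0, 0, -0.2],
    [-0.05, 0.042, 0, 0, -0.2],
    [-0.056, 0.048, 0, 0, -0.2],
    [-0.056, 0.048, 0, 0, -0.2],
    [-0.056, 0.048, 0, 0, -0.2],
  ],
)

```text
time_s: 14.3
ee_pos: [605.5, -18.8, 153.0]
ee_rot: [-179.9, -0.0, 83.7]
force: [1.2, -0.1, -0.8]
gripper_width: 48.7
gripper_force: 40.0
```

```bash
python3 - <<'E'
from h import *
plan([608.3,-23.3,130],83.7)
im=cams.grab_frame('side');cv2.imwrite('pics/s6.png',cv2.resize(im[150:250,290:360],None,fx=6,fy=6,interpolation=cv2.INTER_CUBIC))
p=env.state()['ee_pos'];print(env.state()['gripper_width'])
for z in(-10,26):print((proj('side',p+[0,0,z])-[290,150]+.5)*6)
for z in(48,115):print((proj('side',[608.3,-23.3,z])-[290,150]+.5)*6)
E
```

```text
d [-0.0042  0.0033  0.023 ] turn 0.0 yaw [-1.7994e+02 -2.0000e-02  8.3710e+01] pos [605.5 -18.8 153. ] q [-2.9 23.5 90.7  0.  65.8  3.4] t 14.3
48.80098263035252
[207.05768898 244.17708551]
[205.81031034 161.40962131]
[218.45760049 456.42794545]
[216.4773141  311.02902822]
```

View pics/s6.png

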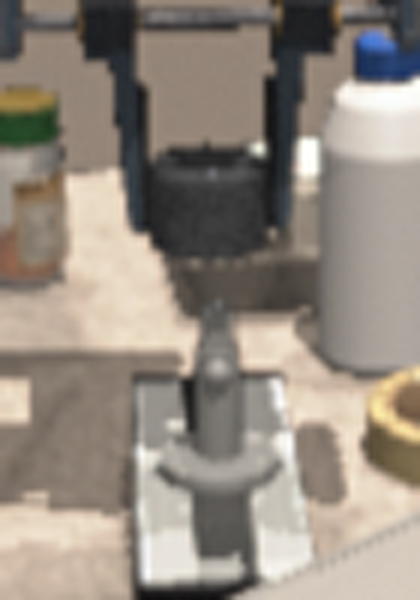

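The collar's centre is at crop x≈209 and the post's at 218–222. Both sit about 2.5 px right of their projections, so the relative shift of about 3 mm in x and -4.5 mm in y stands. I'll centre it and lower.

Emit:
apply_moves(
  deltas=[
    [-0.0042, 0.0033, 0, 0, -0.2],
    [-0.0042, 0.0033, 0.01, 0, -0.2],
    [-0.0042, 0.0033, 0.02, 0, -0.2],
    [-0.0042, 0.0033, 0.023, 0, -0.2],
    [-0.0042, 0.0033, 0.023, 0, -0.2],
  ],
)

```text
time_s: 14.85
ee_pos: [608.3, -24.0, 128.9]
ee_rot: [-179.9, 0.0, 83.7]
force: [-0.4, -0.6, -2.5]
gripper_width: 48.8
gripper_force: 40.0
```

```bash
python3 -c "
from h import *
plan([608.3,-23.3,118],83.7)"
```

```text
d [ 0.0006 -0.0001  0.0109] turn 0.0 yaw [-1.7986e+02  1.0000e-02  8.3710e+01] pos [608.3 -24.  128.9] q [-3.3 25.  92.1 -0.  63.1  3. ] t 14.85
```

Emit:
apply_moves(
  deltas=[
    [0.0005, 0, 0.003, 0, -0.2],
    [0.0005, 0, 0.006, 0, -0.2],
    [0.0005, 0, 0.009, 0, -0.2],
    [0.0005, 0, 0.011, 0, -0.2],
  ],
)

```text
time_s: 15.25
ee_pos: [609.1, -23.7, 118.9]
ee_rot: [-180.0, 0.0, 83.7]
force: [0.1, 0.1, -2.2]
gripper_width: 48.7
gripper_force: 40.0
```

The collar is over the post's top with no contact. Continuing down to the balls.

Emit:
apply_moves(
  deltas=[
    [0, 0, 0.004, 0, -0.2],
    [0, 0, 0.008, 0, -0.2],
    [0, 0, 0.011, 0, -0.2],
    [0, 0, 0.013, 0, -0.2],
    [0, 0, 0.015, 0, -0.2],
  ],
)

```text
time_s: 15.75
ee_pos: [609.2, -23.6, 104.0]
ee_rot: [180.0, 0.0, 83.7]
force: [-0.5, -0.2, -1.4]
gripper_width: 48.4
gripper_force: 40.0
```

Emit:
apply_moves(
  deltas=[
    [0, 0, 0.003, 0, -0.2],
    [0, 0, 0.006, 0, -0.2],
    [0, 0, 0.009, 0, -0.2],
    [0, 0, 0.012, 0, -0.2],
    [0, 0, 0.015, 0, -0.2],
  ],
)

```text
time_s: 16.25
ee_pos: [608.4, -23.2, 90.3]
ee_rot: [-179.9, -0.0, 83.7]
force: [-4.0, 1.6, 5.3]
gripper_width: 48.7
gripper_force: 40.0
```

Emit:
apply_moves(
  deltas=[
    [0, 0, 0.005, 0, -0.2],
    [0, 0, 0.01, 0, -0.2],
    [0, 0, 0.015, 0, -0.2],
    [0, 0, 0.02, 0, -0.2],
    [0, 0, 0.025, 0, -0.2],
  ],
)

```text
time_s: 16.75
ee_pos: [609.0, -23.4, 65.1]
ee_rot: [180.0, -0.0, 83.7]
force: [1.3, -2.1, -1.9]
gripper_width: 48.9
gripper_force: 40.0
```

Emit:
apply_moves(
  deltas=[
    [0, 0, 0.002, 0, -0.2],
    [0, 0, 0.004, 0, -0.2],
    [0, 0, 0.006, 0, -0.2],
    [0, 0, 0.006, 0, -0.2],
  ],
)

```text
time_s: 17.15
ee_pos: [609.3, -23.8, 58.6]
ee_rot: [180.0, 0.0, 83.7]
force: [-0.8, -0.8, 2.4]
gripper_width: 48.6
gripper_force: 40.0
```

Emit:
apply_moves(
  deltas=[
    [0, 0, 0.001, 0, -0.2],
    [0, 0, 0.001, 0, -0.2],
    [0, 0, 0, 0, -0.2],
  ],
)

```text
time_s: 17.45
ee_pos: [609.4, -23.7, 58.7]
ee_rot: [180.0, 0.0, 83.7]
force: [-0.4, 0.0, -0.9]
gripper_width: 48.7
gripper_force: 40.0
```

Emit:
apply_moves(
  deltas=[
    [0, 0, 0, 0, 0.15],
    [0, 0, 0, 0, 0.3],
    [0, 0, 0, 0, 0.4],
    [0, 0, 0, 0, 0.4],
    [0, 0, -0.02, 0, 0.4],
  ],
)

```text
time_s: 17.95
ee_pos: [607.1, -23.5, 75.7]
ee_rot: [-179.6, 0.0, 83.7]
force: [0.5, -0.2, 0.8]
gripper_width: 64.1
gripper_force: 0.0
```

Emit:
apply_moves(
  deltas=[
    [0, 0, -0.03, 0, 0.4],
    [0, 0, -0.07, 0, 0.4],
    [0, -0.03, -0.11, 0, 0.4],
    [0, -0.08, -0.11, 0, 0.4],
    [0, -0.12, -0.11, 0, 0.4],
  ],
)

```text
time_s: 18.45
ee_pos: [488.6, -10.3, 189.2]
ee_rot: [179.9, -0.0, 83.7]
force: [0.6, 0.4, -0.0]
gripper_width: 63.6
gripper_force: 0.0
```

```bash
python3 - <<'E'
from h import *
im=cams.grab_frame('side');t=cams.grab_frame('top')
a=cv2.resize(im[165:255,295:355],None,fx=6.5,fy=6.5,interpolation=cv2.INTER_CUBIC);b=cv2.resize(t[140:220,290:390],None,fx=4,fy=4,interpolation=cv2.INTER_CUBIC)
o=np.zeros((a.shape[0],a.shape[1]+b.shape[1],3),np.uint8);o[:,:a.shape[1]]=a;o[:b.shape[0],a.shape[1]:]=b
cv2.imwrite('pics/both7.png',o)
for z in(48,84,115):print(z,(proj('side',[608.3,-23.3,z])-[295,165]+.5)*6.5)
E
```

```text
48 [204.16240053 396.96360758]
84 [203.02325722 313.3240875 ]
115 [202.01709027 239.44811391]
```

View pics/both7.png

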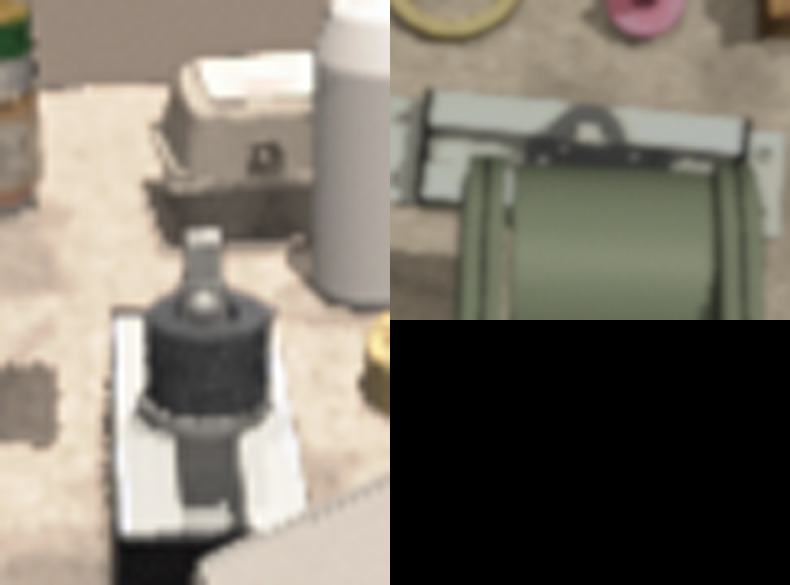

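The collar sits on the flange (crop row about 410) with the ball popped out above it at (203,300). The post is upright and the gripper is clear, so I'll hand in.

```bash
python3 -c "
from workcell import env
print(env.job_done())"
```

```text
the job is handed in; nothing more can be done
None
```

The post is mounted and turned across at the middle of the strut, and the collar is past the balls and home on its flange; I handed the job in at about 18.5 s, with no verdict returned.

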